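# Turn the spice carousel to the square tin

### The arm

A 6-joint arm with a two-finger parallel gripper is mounted at the origin on the work surface. World frame = base frame: x ahead of the robot, y to its left, z up, the work surface at z = 0. Lengths are in m, angles in degrees, forces in N, time in s.
With the tool pointing down it reaches from about 0.3 to 0.75 m from the base axis. Payload 8.5 kg.
Tool frame: the origin (TCP) lies between the finger pads; the fingertips stand 17 mm ahead of it and the grasp point (between the pads) lies 2 mm behind it; z points along the fingers, y is the direction in which the jaws open and shut (so a half turn about z gives the same grasp; the last joint's range is limited). The gripper opens to 85 mm and grips with 20 to 120 N. Pads are 22 mm wide; open, the fingers measure 114 mm over their backs; the gripper's body (76 mm by 85 mm) begins 54 mm behind the grasp point. The pads swing forward as they close: fully open they stand 13 mm farther back than shut.
Start: joints at [64.097, 21.807, 74.336, -0, 83.858, -12.336], TCP at [0.129, 0.535, 0.248] pointing down, gripper open.
Joint ranges: [-178.18, 178.18], [-50.72, 133.34], [12.68, 142.11], [-81.47, 261.47], [9.98, 163.14], [-165.26, 165.26]. Speed limits (degrees/s): [136.94, 136.94, 180, 180, 180, 180].

### API

Orientations are given as a 3x3 rotation matrix whose columns are the frame's x, y, z axes.
In Python, from rig import readout, eyes, env gives the robot as it stands.
- The arm moves only by the tool arm_command, never from a script. Its argument "rows" is text: rows parted by semicolons, each of 7 numbers parted by spaces: the closure, from 0 (fully open) to 1 (shut), then the shift along the tool's x, y, z in mm, then the turn, a rotation vector about the tool's x, y, z in degrees. In form: grip dx dy dz rx ry rz; .... A call has 1 to 5 rows; each row shifts and turns the commanded pose from where the row before left it, along the tool's axes as they then stand; what a row does not reach is not made up. A row lasts 1/12 s, in which the tool goes at most 41.7 mm and 7.16 degrees, less where a joint would pass 70% of its speed; a pose out of reach is approached as far as the arm can. A call with a gripper value outside its range is refused whole. The fingers move at their own pace and stop on an object; "squeeze" is the grip in N (left out, the last holds). Time passes only in rows, so rows that do not move let the fingers close. It gives the time, the measured TCP pose, the force and the opening at its end, in the units of the state.
- readout.observe(): the state, without advancing time (a new reading comes with each control period).
- eyes.get_image(name): name is "scene" or "top"; returns the picture (400x640x3 uint8, red, green, blue); there is no depth.
- eyes.camera_model(name): a dict with "mtx" (3x3 intrinsics, pixels), "view" (4x4, takes a point from world to camera coordinates). Camera axes: x right, y up, looking along -z (the intrinsics and any distortion apply to the point x, -y, -z); pixel columns grow to the right and rows downward; lengths in m; the calibration is good to about 2 mm. A picture is of the moment at which its call begins. camera_model takes no time and is no camera call.
- env.close_job(): hands the job in, once; it reports no verdict.
The state is a dict: "time_s": time; "q": joint angles; "qvel": joint speeds; "joint_efforts": joint torques, N m; "position": TCP position; "tool_rot": TCP orientation; "ft_force": force on the tool from outside, world axes, zero at the start; "wrist_torque": the same for the moment, N m; "grip_width": finger opening in m.
Only numpy, scipy, OpenCV 4.12 (cv2) and the standard library are available. Lean on these libraries where they do the work, as an engineer would, in place of code of your own. Each camera call takes 0.05 s, during which the arm holds its last target. There are 200 camera calls.

### The job

Push the rim of the wooden spice carousel round, either way, until the square steel tin stands at the front, squarely in line with the pointed tongue of the carousel's foot, and leave the carousel at rest there. Do not touch or lift the four pots riding on it; they must stay standing in their places, and the pan, the bowl and the spatula nearby must be left alone.

Things in the scene. Friction and masses are not known exactly. Their poses are not given: they have to be found in the camera images.
- foot: dark brown wooden foot fixed to the table: a 190 mm round block, 28 mm high, under the carousel, with a 60 mm wide, 20 mm high tongue along its -x axis that ends in a point 230 mm from the centre; -x is the front, roughly towards the robot. Origin: on the table, on the carousel's turning axis; z up
- tongue (a point): point on the middle line of the tongue, on its top, just outside the disc, 170 mm from the turning axis, 20 mm above the table: seen from the axis it marks the front
- carousel: wooden disc, lighter than the foot, 280 mm across, top 48 mm above the table, 18 mm thick, turning without stops about its vertical axis either way. Stiff bearing: about 1 N pushed sideways at the rim turns it and it stops where it is left. Six upright pegs stand near its rim, 60 degrees apart. Origin: on the axis at the disc's underside; z up; the axes turn with it
- peg0 (a point): top of the peg on the carousel's +x axis. The six round wooden pegs, 14 mm thick with 17 mm ball tops, stand on the disc 125 mm from the axis at 0, 60, 120, 180, 240 and 300 degrees from its x axis and rise 42 mm above the disc (to 90 mm above the table)
- tin: the only square pot: plain steel spice tin with flat lid, 48 x 48 mm, 50 mm high. Loose, it stands on the disc with its centre 65 mm from the axis and rides round with it. The four pots stand at 45, 135, 225 and 315 degrees from the carousel's x axis; which is where varies. Its own yaw does not matter. Origin: centre of its underside
- jar: round steel jar with a lid and a little ball knob, 50 mm across, 54 mm high, loose on the disc 65 mm from its axis. Origin: centre of its underside
- cup: round open steel cup, 52 mm across, 40 mm high, loose on the disc 65 mm from its axis. Origin: centre of its underside
- shaker: round steel shaker with a domed top, 42 mm across, 53 mm high, loose on the disc 65 mm from its axis. Origin: centre of its underside
- pan: rectangular open steel pan, 220 x 150 mm, 45 mm high, loose on the table to the robot's left. Origin: centre of its underside
- bowl: white ceramic bowl, 120 mm across, 55 mm high, loose on the table to the robot's right. Origin: centre of its underside
- spatula: kitchen spatula lying along its x axis on the table to the right of the carousel, beyond the bowl. Origin: its middle, at the underside
Mind the look-alikes: they are no part of the job. Leave any pink or purple look-alike of the jar alone.

How it is judged:
By the outcome, as a careful person would: the job done as asked, in the order asked, and still so for the second after the job is handed in, with the robot touching nothing.
It also fails if it takes over 64 s, if anything falls off the work surface, if the arm or the gripper's body presses on something with over 40 N, if the wrist force passes 120 N, or if a joint passes its speed limit or range.

## Working session

There is one attempt and no reset: what is moved stays moved. The work goes in short steps, Python scripts to look and compute and a tool call to move; the robot and the scene stay as the last step left them, time stands still between calls to the robot, and variables do not carry over. Pictures are saved under pics/ and viewed, about 8 in all and at most 12, crops included, and the job is handed in when it is done.

Besides the shell and the picture viewer there is one more tool, called after "Call:" as a command line: name --argument value ..., lists and objects as JSON in quotes. arm_command: Moves the arm, as the interface text tells. Its arguments: {"type":"object","properties":{"rows":{"type":"string"},"squeeze":{"type":"number"}},"required":["rows"]}

```bash
mkdir -p pics
python3 - <<'E'
from rig import readout, eyes, env
import cv2, numpy as np
for n in("scene","top"):
    cv2.imwrite(f"pics/{n}0.png",eyes.get_image(n)[:,:,::-1])
    m=eyes.camera_model(n);print(n,m)
print(readout.observe())
E
```

```text
scene {'mtx': array([[395.18324645,   0.        , 323.50580975],
       [  0.        , 395.18324645, 197.77681291],
       [  0.        ,   0.        ,   1.        ]]), 'view': array([[-8.72098217e-01,  4.89330198e-01,  8.09980164e-04,
         4.32443931e-01],
       [-3.82843302e-01, -6.83343277e-01,  6.21669504e-01,
         1.45502842e-01],
       [ 3.04755156e-01,  5.41846771e-01,  7.83279242e-01,
        -1.31687557e+00],
       [ 0.00000000e+00,  0.00000000e+00,  0.00000000e+00,
         1.00000000e+00]])}
top {'mtx': array([[397.29971921,   0.        , 327.81346648],
       [  0.        , 397.29971921, 205.63232732],
       [  0.        ,   0.        ,   1.        ]]), 'view': array([[ 3.55440099e-03, -9.99992833e-01,  1.30405395e-03,
         1.20172709e-02],
       [ 9.83730347e-01,  3.73082338e-03,  1.79612596e-01,
        -5.04340464e-01],
       [-1.79616174e-01,  6.44422259e-04,  9.83736558e-01,
        -1.15572134e+00],
       [ 0.00000000e+00,  0.00000000e+00,  0.00000000e+00,
         1.00000000e+00]])}
{'time_s': 0.1, 'q': array([ 6.40971239e+01,  2.18358358e+01,  7.43793536e+01,  4.19853549e-04,
        8.38597477e+01, -1.23359784e+01]), 'qvel': array([-0.03397423,  0.06163756, -0.1156033 ,  0.00948494,  0.01088412,
       -0.01049096]), 'joint_efforts': array([ 2.53794467e-03, -4.49215150e+01, -2.31653827e+01, -2.55603327e-04,
        3.69941190e-03, -2.73590217e-05]), 'position': array([0.12890987, 0.53442242, 0.24779187]), 'tool_rot': array([[-9.72096423e-01,  2.34580927e-01, -5.77905602e-04],
       [ 2.34581463e-01,  9.72095757e-01, -1.17331946e-03],
       [ 2.86541217e-04, -1.27614559e-03, -9.99999145e-01]]), 'ft_force': array([-1.68520328,  0.4991894 ,  0.17239676]), 'wrist_torque': array([-0.03273903, -0.02029474,  0.02633858]), 'grip_width': 0.08585922960802317}
```

View pics/top0.png

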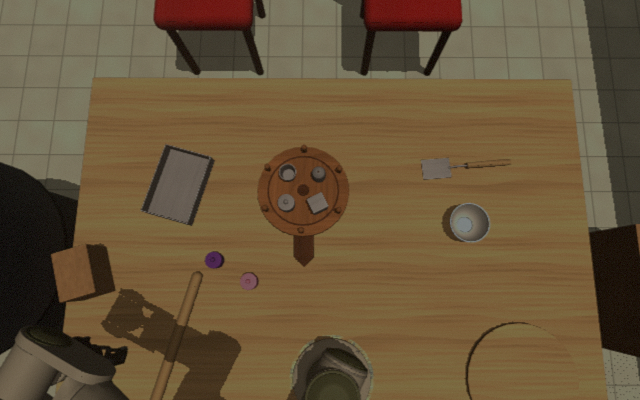

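View pics/scene0.png

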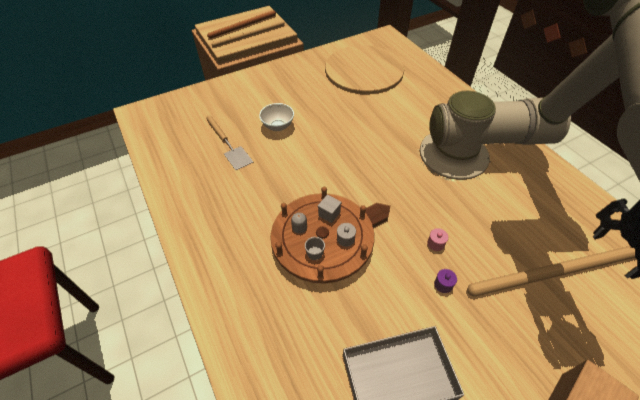

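Top view: the carousel is centred near (303,190), the tongue tip is at (305,265), the tin is at (318,203) front-right, and the pegs ring the rim. There are pink and purple decoys at (249,281) and (214,260). I'll crop both views for closer measurement.

```bash
cat > h.py <<'E'
import numpy as np, cv2
from rig import readout, eyes, env
def ray(n,uv,z):
    m=eyes.camera_model(n);V=m["view"];R,t=V[:3,:3],V[:3,3]
    d=np.linalg.inv(m["mtx"])@[uv[0],uv[1],1.];d=R.T@(d*[1,-1,-1]);c=-R.T@t
    return (c+d*(z-c[2])/d[2])[:2]
def proj(n,p):
    m=eyes.camera_model(n);c=m["view"][:3,:3]@p+m["view"][:3,3];c=m["mtx"]@(c*[1,-1,-1]);return c[:2]/c[2]
E
python3 - <<'E'
from h import *
a=cv2.imread("pics/top0.png")[140:275,250:360];b=cv2.imread("pics/scene0.png")[180:290,262:397]
a=cv2.resize(a,None,fx=4,fy=4,interpolation=cv2.INTER_CUBIC);b=cv2.resize(b,None,fx=2.5,fy=2.5,interpolation=cv2.INTER_CUBIC)
o=np.zeros((540,790,3),np.uint8);o[:540,:440]=a;o[:275,445:445+338]=b
cv2.imwrite("pics/c0.png",o)
for n,uv,z in [("top",(304,149),.082),("top",(300.5,230),.082),("top",(305,265),.02),("top",(303.5,190),.048),("top",(318,203),.098),("scene",(330,204),.098),("scene",(322,232),.048)]: print(n,uv,ray(n,uv,z))
E
```

```text
top (304, 149) [0.67060453 0.0861617 ]
top (300.5, 230) [0.42556871 0.09279603]
top (305, 265) [0.3272349  0.08181234]
top (303.5, 190) [0.55188359 0.08794167]
top (318, 203) [0.50237012 0.04232465]
scene (330, 204) [0.50151751 0.04559457]
scene (322, 232) [0.5480807  0.08467513]
```

View pics/c0.png

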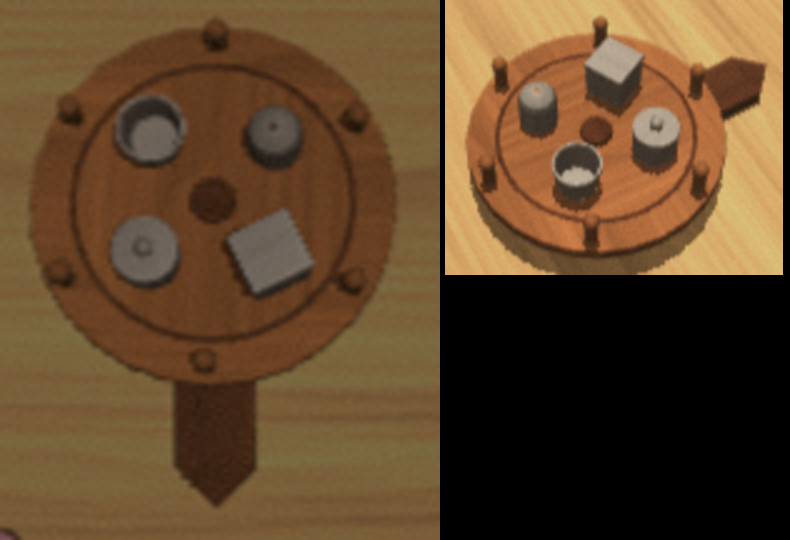

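The crop shows peg balls at crop px (216,34), (354,114), (350,279), (204,360), (60,272) and (70,108). The tin lid is centred at (271,252) and the tongue tip is at (217,505), with tongue edges at x 175 and 256. Next I'll work out the axis and angles.

Run:
```python
from h import *
cp=lambda p:((p[0]+.5)/4-.5+250,(p[1]+.5)/4-.5+140)
P=np.array([ray("top",cp(p),.083) for p in [(216,34),(70,108),(60,272),(204,360),(350,279),(354,114)]])
C=P.mean(0);print("C",C);d=P-C;print(np.hypot(*d.T),np.degrees(np.arctan2(d[:,1],d[:,0]))-np.arange(6)*60)
tip=ray("top",cp((217,505)),.02);tm=ray("top",cp((215.5,430)),.02);print("tongue",tip,tm)
for q in(tip,tm):print(np.degrees(np.arctan2(*(q-C)[::-1])),np.hypot(*(q-C)))
# tongue & tin by mask
for n,p in(("tin",(271,252)),("jar",(145,247)),("shaker",(275,128)),("cup",(151,130))):
    z=dict(tin=.098,jar=.09,shaker=.1,cup=.088)[n]
    q=ray("top",cp(p),z);print(n,q,np.hypot(*(q-C)),np.degrees(np.arctan2(*(q-C)[::-1])))
hub=ray("top",cp((213,200)),.048);print("hub",hub)
```

```text
C [0.55050955 0.09063126]
[0.12254958 0.12288338 0.12344236 0.12397981 0.12214111 0.12306591] [  -1.5734112    -1.65359335   -1.09820558   -0.80965821 -361.62952792
 -360.45120039]
tongue [0.32462009 0.08515777] [0.3808363  0.08710272]
-178.611947716304 0.22595576192067085
-178.8086417036768 0.16970993897086878
tin [0.50346768 0.04414205] 0.06613761381468423 -135.33854767923404
jar [0.50835087 0.13622232] 0.062095884491481436 132.75998022600248
shaker [0.59557171 0.0419245 ] 0.06635470544831301 -47.22584987248401
cup [0.59695232 0.13398129] 0.06353074326664546 43.02733754787129
hub [0.55304345 0.08985846]
```

The axis is at about (0.5505, 0.0906). Peg radius reads 123 mm (125 expected) and pot radius about 65 mm, which fits. The tin is at −135.8° and the tongue at −178.7°, so it needs about 43° clockwise. I'll push the front-left peg (119°) along its arc with the shut fingers, starting with a high approach.

Call:
arm_command --rows "1 -26.9 -17.9 0 0 0 0;1 -26.9 -17.9 0 0 0 0;1 -26.9 -17.9 0 0 0 0;1 -26.9 -17.9 0 0 0 0;1 -26.9 -17.9 0 0 0 0"

```text
time_s: 0.52
position: [0.2393, 0.4148, 0.2481]
tool_rot: [[-0.972, 0.234, -0.0], [0.234, 0.972, -0.0], [0.0, -0.001, -1.0]]
ft_force: [0.1, 0.8, 0.4]
grip_width: 0.0258
```

Call:
arm_command --rows "1 -26.9 -17.9 0 0 0 0;1 -26.9 -17.9 0 0 0 0;1 -26.9 -17.9 0 0 0 0;1 -26.9 -17.9 0 0 0 0;1 -26.9 -17.9 0 0 0 0"

```text
time_s: 0.93
position: [0.3492, 0.2961, 0.2482]
tool_rot: [[-0.972, 0.235, -0.0], [0.235, 0.972, -0.0], [0.0, -0.0, -1.0]]
ft_force: [0.1, 0.5, -0.7]
grip_width: -0.0001
```

Call:
arm_command --rows "1 -26.9 -17.9 0 0 0 0;1 -26.9 -17.9 0 0 0 0;1 -26.9 -17.9 0 0 0 0;1 -26.9 -17.9 0 0 0 0;1 -26.9 -17.9 0 0 0 0"

```text
time_s: 1.35
position: [0.459, 0.1775, 0.2481]
tool_rot: [[-0.972, 0.235, -0.001], [0.235, 0.972, -0.0], [0.001, -0.0, -1.0]]
ft_force: [-0.4, 0.0, -0.4]
grip_width: -0.0003
```

Call:
arm_command --rows "1 0 0 0 0 0 -7;1 0 0 0 0 0 -7;1 0 0 0 0 0 -7;1 0 0 0 0 0 -7;1 0 0 0 0 0 -7"

```text
time_s: 1.77
position: [0.4582, 0.1788, 0.248]
tool_rot: [[-0.929, -0.371, -0.001], [-0.371, 0.929, -0.0], [0.001, 0.0, -1.0]]
ft_force: [0.2, 0.5, 0.5]
grip_width: -0.0001
```

Call:
arm_command --rows "1 0 0 0 0 0 -7;1 0 0 0 0 0 -7;1 0 0 0 0 0 0;1 0 0 0 0 0 0"

```text
time_s: 2.1
position: [0.4582, 0.1789, 0.2481]
tool_rot: [[-0.817, -0.577, -0.001], [-0.577, 0.817, -0.0], [0.001, 0.0, -1.0]]
ft_force: [0.5, 0.3, 0.9]
grip_width: 0.0001
```

Call:
arm_command --rows "1 0 0 36 0 0 0;1 0 0 36 0 0 0;1 0 0 36 0 0 0;1 0 0 36 0 0 0;1 0 0 22 0 0 0"

```text
time_s: 2.52
position: [0.4569, 0.1788, 0.0793]
tool_rot: [[-0.817, -0.576, -0.004], [-0.576, 0.817, -0.0], [0.003, 0.002, -1.0]]
ft_force: [-0.0, -0.8, -0.4]
grip_width: -0.0
```

Call:
arm_command --rows "1 0 0 0 0 0 0;1 0 0 0 0 0 0"

```text
time_s: 2.68
position: [0.4582, 0.179, 0.0822]
tool_rot: [[-0.816, -0.578, -0.002], [-0.578, 0.816, -0.0], [0.001, 0.001, -1.0]]
ft_force: [0.0, -0.7, 0.5]
grip_width: -0.0002
```

Run:
```python
from h import *
o=np.zeros((440,800,3),np.uint8)
for i,(n,y,x) in enumerate((("top",110,235),("scene",160,262))):
    g=eyes.get_image(n)[:,:,::-1];o[:,i*400:i*400+396]=cv2.resize(g[y:y+110*1,x:x+99],(396,440),interpolation=cv2.INTER_CUBIC) if 0 else cv2.resize(g[y:y+154,x:x+139],(396,440),interpolation=cv2.INTER_CUBIC)
cv2.imwrite("pics/c1.png",o)
```

```text
(no output)
```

View pics/c1.png

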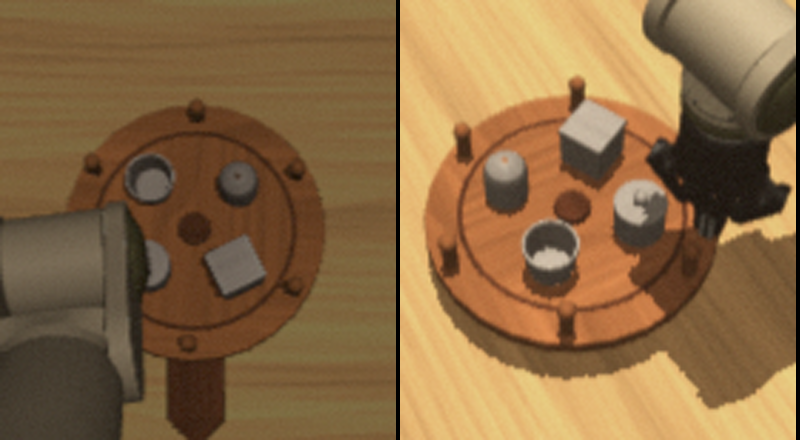

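The gripper is down behind the front-left peg, but its inner knuckle (right panel, ~(660,165)) looks close to the jar. I'll locate it.

Run:
```python
from h import *
T=np.array([.4582,.179]);ty=np.array([-.578,.816]);tx=np.array([-.816,-.578])
for cpx in((660,165),(655,145),(672,180),(690,190),(785,195),(765,215),(708,237)):
    uv=(262+(cpx[0]-400)/2.849,160+cpx[1]/2.849)
    a,b=ray("scene",uv,0.),ray("scene",uv,.2)
    s=-(tx@(a-T))/(tx@(b-a));p=a+s*(b-a);print(cpx,"along ty",(ty@(p-T)).round(3),"z",round(.2*s,3))
```

```text
(660, 165) along ty -0.051 z 0.136
(655, 145) along ty -0.057 z 0.162
(672, 180) along ty -0.039 z 0.121
(690, 190) along ty -0.021 z 0.116
(785, 195) along ty 0.06 z 0.16
(765, 215) along ty 0.048 z 0.122
(708, 237) along ty 0.002 z 0.054
```

Lowest knuckle is at z ≈ 0.12, pot tops are at 0.102, and it reaches in only to the jar's outer edge, so there's clearance. Now push.

Call:
arm_command --rows "1 -4 0 0 0 0 0;1 -4 0 0 0 0 0;1 -4 0 0 0 0 0;1 -4 0 0 0 0 0;1 -4 0 0 0 0 0"

```text
time_s: 3.2
position: [0.475, 0.1908, 0.0826]
tool_rot: [[-0.815, -0.58, 0.0], [-0.58, 0.815, -0.0], [-0.0, -0.0, -1.0]]
ft_force: [0.2, -1.7, 0.4]
grip_width: 0.0002
```

Call:
arm_command --rows "1 -4.4 -0.1 0 0 0 2;1 -4.4 -0.1 0 0 0 2;1 -4.4 -0.1 0 0 0 2;1 -4.4 -0.1 0 0 0 2;1 -4.4 -0.1 0 0 0 2"

```text
time_s: 3.62
position: [0.4938, 0.2019, 0.0823]
tool_rot: [[-0.904, -0.428, -0.001], [-0.428, 0.904, 0.0], [0.0, 0.0, -1.0]]
ft_force: [-1.1, 0.3, 0.7]
grip_width: 0.0003
```

Call:
arm_command --rows "1 -4.4 -0.1 0 0 0 2;1 -4.4 -0.1 0 0 0 2;1 -4.4 -0.1 0 0 0 2;1 -4.4 -0.1 0 0 0 2;1 -4.4 -0.1 0 0 0 2"

```text
time_s: 4.03
position: [0.5144, 0.2095, 0.0822]
tool_rot: [[-0.964, -0.265, -0.001], [-0.265, 0.964, 0.0], [0.001, 0.0, -1.0]]
ft_force: [-0.9, -0.1, -0.6]
grip_width: 0.0
```

Call:
arm_command --rows "1 -4.4 -0.1 0 0 0 2;1 -4.4 -0.1 0 0 0 2;1 -4.4 -0.1 0 0 0 2;1 -4.4 -0.1 0 0 0 2;1 0 0 0 0 0 0"

```text
time_s: 4.45
position: [0.5322, 0.2128, 0.0823]
tool_rot: [[-0.992, -0.128, 0.0], [-0.128, 0.992, 0.0], [-0.001, 0.0, -1.0]]
ft_force: [0.6, 0.3, 0.3]
grip_width: 0.0003
```

Run:
```python
from h import *
s=readout.observe();C=np.array([.5505,.0906]);d=s["position"][:2]-C;print(s["position"],np.hypot(*d),np.degrees(np.arctan2(d[1],d[0])),s["ft_force"])
g=eyes.get_image("top")[:,:,::-1];cv2.imwrite("pics/top2.png",g)
a=cv2.resize(g[140:275,250:360],None,fx=4,fy=4,interpolation=cv2.INTER_CUBIC)
h=eyes.get_image("scene")[:,:,::-1]
b=cv2.resize(h[160:300,262:402],None,fx=2.5,fy=2.5,interpolation=cv2.INTER_CUBIC)
o=np.zeros((540,795,3),np.uint8);o[:,:440]=a;o[:350,445:795]=b;cv2.imwrite("pics/c2.png",o)
```

```text
[0.53222555 0.21281556 0.08227231] 0.12357426690341805 98.50422611346562 [0.61563123 0.29319414 0.25818882]
```

View pics/c2.png

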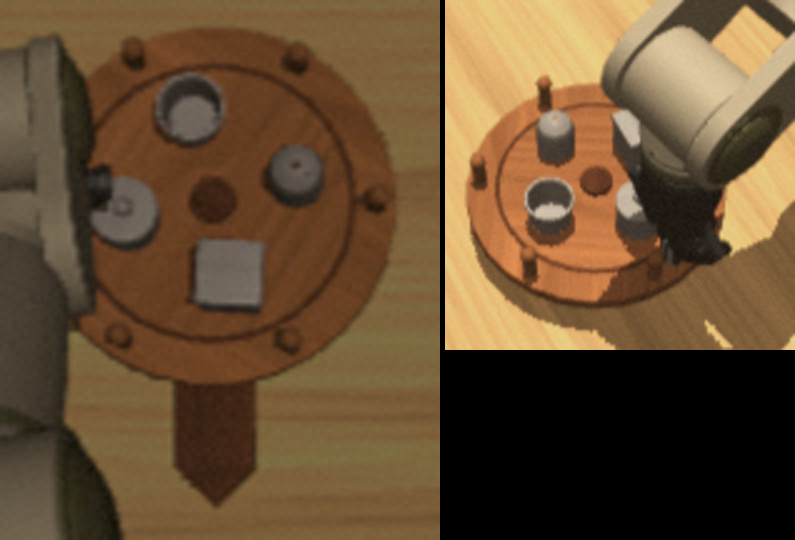

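It's working: the carousel has turned about 27°, the tin is at crop (230,272), and all pots stand. Measuring what remains.

```bash
cat > meas.py <<'E'
from h import *
cp=lambda p:((p[0]+.5)/4-.5+250,(p[1]+.5)/4-.5+140)
def m(pegs,tin,C=np.array([.5505,.0906])):
    P=np.array([ray("top",cp(p),.083) for p in pegs])-C
    print("pegs r",np.hypot(*P.T).round(4),"ang mod60",(np.degrees(np.arctan2(P[:,1],P[:,0]))%60).round(1))
    t=ray("top",cp(tin),.098)-C;print("tin",np.hypot(*t),np.degrees(np.arctan2(t[1],t[0])))
E
python3 -c "
from meas import *
m([(133,53),(297,57),(376,199),(289,339),(118,335)],(230,272))"
```

```text
pegs r [0.1224 0.1229 0.1233 0.1237 0.124 ] ang mod60 [28.7 28.4 28.1 28.8 28.7]
tin 0.06412988281500845 -164.63891300726152
```

About 13° remain. Pushing 11°, then I'll back off and look.

Call:
arm_command --rows "1 -4.4 0 0 0 0 2;1 -4.4 0 0 0 0 2;1 -4.4 0 0 0 0 2;1 -3.3 0 0 0 0 1.5;1 -3.3 0 0 0 0 1.5"

```text
time_s: 4.97
position: [0.5509, 0.214, 0.0822]
tool_rot: [[-1.0, 0.028, -0.001], [0.028, 1.0, 0.0], [0.001, 0.0, -1.0]]
ft_force: [-1.3, 0.4, 0.1]
grip_width: 0.0001
```

Call:
arm_command --rows "1 -2.2 0 0 0 0 1;1 -2.2 0 0 0 0 1;1 0 0 0 0 0 0;1 0 0 0 0 0 0"

```text
time_s: 5.3
position: [0.5556, 0.2137, 0.0823]
tool_rot: [[-0.998, 0.062, 0.0], [0.062, 0.998, -0.0], [-0.0, -0.0, -1.0]]
ft_force: [0.8, 1.1, -0.2]
grip_width: 0.0001
```

Run:
```python
from h import *
s=readout.observe();C=np.array([.5505,.0906]);d=s["position"][:2]-C;print(s["position"],np.hypot(*d),np.degrees(np.arctan2(d[1],d[0])),s["ft_force"])
g=eyes.get_image("top")[:,:,::-1];cv2.imwrite("pics/top3.png",g)
a=cv2.resize(g[140:275,250:360],None,fx=4,fy=4,interpolation=cv2.INTER_CUBIC)
cv2.imwrite("pics/c3.png",a)
```

```text
[0.55561879 0.21366412 0.0823419 ] 0.12317053154912265 87.61818547475815 [ 0.75027489  1.1423539  -0.15470963]
```

View pics/c3.png

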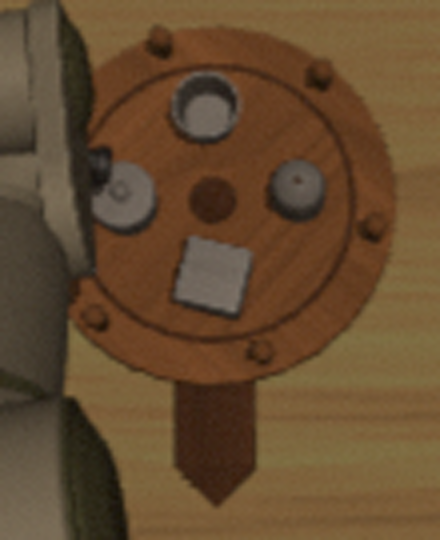

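The tin is at crop (214,273), nearly in line with the tongue at x≈215.5. All pots stand.

Run:
```python
from meas import *
m([(160,41),(320,74),(373,227),(260,350),(95,317)],(213.5,273))
# tin lid centroid + tongue edges by mask
for f in("top0","top2","top3"):
    g=cv2.imread(f"pics/{f}.png");hsv=cv2.cvtColor(g,cv2.COLOR_BGR2HSV)
    k=((hsv[...,1]<60)&(hsv[...,2]>105)).astype(np.uint8);k[:195]=0;k[222:]=0;k[:,:293]=0;k[:,335:]=0
    n,l,st,ce=cv2.connectedComponentsWithStats(k);i=1+st[1:,4].argmax()
    q=ray("top",ce[i],.098);d=q-[.5505,.0906];print(f,st[i,4],ce[i],q,np.hypot(*d),np.degrees(np.arctan2(d[1],d[0])))
    w=((hsv[...,2]<75)&(hsv[...,1]>100)).astype(np.uint8);t=w[240:262,285:325]
    ys,xs=np.nonzero(t);
    if f=="top3":
        for r in range(0,22,4):
            c=np.nonzero(t[r])[0];print(240+r,c.min()+285,c.max()+285,ray("top",((c.min()+c.max())/2+285,240+r),.02))
```

```text
pegs r [0.1231 0.1227 0.1235 0.1228 0.1236] ang mod60 [18.3 18.3 18.2 18.4 18.7]
tin 0.06282345860827827 -175.35208786455627
top0 211 [317.45971564 202.47393365] [0.50391364 0.04390058] 0.06596306282758242 -134.93055886612206
top2 223 [307.21076233 207.72197309] [0.48837775 0.07336067] 0.06446990695336045 -164.49031752582852
top3 219 [303.18721461 208.2739726 ] [0.4867159 0.0849517] 0.0640337008634902 -174.93946438175007
240 294 312 [0.40244447 0.08893759]
244 294 312 [0.39029333 0.08875809]
248 294 313 [0.37819155 0.08706425]
252 294 313 [0.36612778 0.08688877]
256 294 313 [0.35410735 0.08671392]
260 298 310 [0.34213548 0.08503285]
```

Run:
```python
from h import *
g=sum(cv2.imread(f"pics/{f}.png").astype(float) for f in("top0","top2","top3"))/3;r=g.sum(2)
L=[]
for v in range(238,255):
    row=cv2.GaussianBlur(r[v:v+1],(3,1),0)[0,285:323];d=np.diff(row);i,j=d[:15].argmin(),20+d[20:].argmax()
    cen=lambda k:(np.arange(k-2,k+3)*abs(d[k-2:k+3])).sum()/abs(d[k-2:k+3]).sum()+.5+285
    a,b=ray("top",(cen(i),v),.02),ray("top",(cen(j),v),.02);L.append([*(a+b)/2,a[1]-b[1]])
L=np.array(L);p=np.polyfit(L[:,0],L[:,1],1);print("width",L[:,2].round(3));print("slope deg",np.degrees(np.arctan(p[0])),"y at C",np.polyval(p,.5505),"y at .3805",np.polyval(p,.3805),"resid",np.std(L[:,1]-np.polyval(p,L[:,0])))
# disc right/left rim on hub row: rim top, z .048
# scene: tongue tip
g=cv2.imread("pics/scene0.png");t=cv2.resize(g[195:235,360:400],None,fx=10,fy=10,interpolation=cv2.INTER_CUBIC);cv2.imwrite("pics/tip.png",t)
```

```text
width [0.063 0.062 0.062 0.062 0.062 0.063 0.062 0.062 0.062 0.063 0.063 0.063
 0.063 0.063 0.063 0.063 0.062]
slope deg 1.5516588446721435 y at C 0.09237716628791914 y at .3805 0.08777217597965076 resid 9.613565593190196e-05
```

View pics/tip.png

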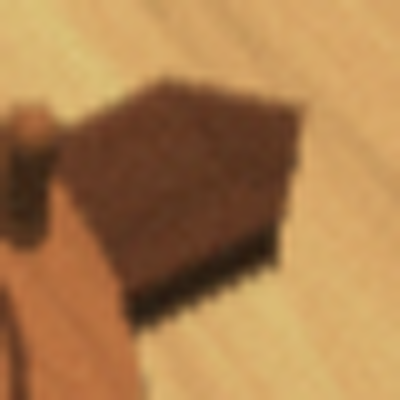

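Measured about its own centre, the tongue direction is −178.45°. The tin is at −176.3° to −176.6°, so 2° more.

Call:
arm_command --rows "1 -1.5 0 0 0 0 0.7;1 -1.5 0 0 0 0 0.7;1 -1.4 0 0 0 0 0.6;1 0 0 0 0 0 0;1 0 0 0 0 0 0"

```text
time_s: 5.77
position: [0.5602, 0.2134, 0.0823]
tool_rot: [[-0.995, 0.097, 0.0], [0.097, 0.995, -0.0], [-0.0, 0.0, -1.0]]
ft_force: [0.0, 0.1, 1.0]
grip_width: -0.0002
```

Call:
arm_command --rows "1 4 0 0 0 0 0;1 8 0 0 0 0 0;1 8 0 0 0 0 0;1 0 0 -30 0 0 0;1 0 0 -40 0 0 0"

```text
time_s: 6.18
position: [0.5374, 0.2152, 0.1503]
tool_rot: [[-0.995, 0.097, -0.008], [0.097, 0.995, -0.001], [0.008, -0.002, -1.0]]
ft_force: [2.0, 0.2, 0.5]
grip_width: 0.0003
```

Call:
arm_command --rows "1 0 0 -40 0 0 0;1 0 40 0 0 0 0;1 0 40 0 0 0 0;1 0 40 0 0 0 0;1 0 40 0 0 0 0"

```text
time_s: 6.6
position: [0.5547, 0.3763, 0.1927]
tool_rot: [[-0.995, 0.097, 0.0], [0.097, 0.995, 0.0], [-0.0, 0.0, -1.0]]
ft_force: [0.2, -1.3, 0.2]
grip_width: 0.0002
```

Call:
arm_command --rows "1 0 0 -30 0 0 0;1 30 0 0 0 0 0;1 30 0 0 0 0 0;1 0 0 0 0 0 0;1 0 0 0 0 0 0"

```text
time_s: 7.02
position: [0.4941, 0.3808, 0.2228]
tool_rot: [[-0.995, 0.095, -0.0], [0.095, 0.995, -0.0], [0.0, -0.0, -1.0]]
ft_force: [0.4, -0.7, 0.4]
grip_width: 0.0
```

Run:
```python
from h import *
g=eyes.get_image("top")[:,:,::-1];cv2.imwrite("pics/top4.png",g)
a=cv2.resize(g[140:275,250:360],None,fx=4,fy=4,interpolation=cv2.INTER_CUBIC)
h=eyes.get_image("scene")[:,:,::-1]
b=cv2.resize(h[160:300,262:402],None,fx=2.5,fy=2.5,interpolation=cv2.INTER_CUBIC)
o=np.zeros((540,795,3),np.uint8);o[:,:440]=a;o[:350,445:795]=b;cv2.imwrite("pics/c4.png",o)
```

```text
(no output)
```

View pics/c4.png

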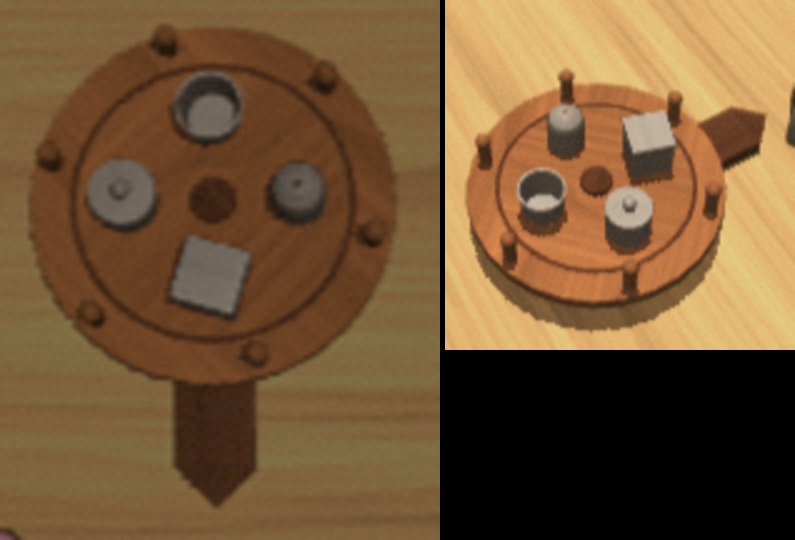

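The gripper is clear, all four pots stand, and the tin is at crop (210,275). Final measurement uses all six pegs, plus a cross-check from the scene view.

Run:
```python
from meas import *
pg=[(165,41),(325,76),(371,232),(255,353),(90,313),(49,155)]
P=np.array([ray("top",cp(p),.083) for p in pg]);C=P.mean(0);print(C)
m(pg,(210,275),C)
Q={n:ray("top",cp(p),z) for n,p,z in(("tin",(210,275),.098),("jar",(120,190),.09),("shaker",(298,189),.099),("cup",(209,108),.088))}
c=np.mean(list(Q.values()),0);print("potC",c)
for n,q in Q.items():d=q-c;print(n,np.hypot(*d),np.degrees(np.arctan2(d[1],d[0])))
# scene: crop b px/2.5+(262,160)
sc=lambda x,y:((x-445+.5)/2.5-.5+262,(y+.5)/2.5-.5+160)
S=np.array([ray("scene",sc(*p),.083) for p in[(567,76),(675,98),(713,189),(630,268),(508,241),(484,141)]]);Cs=S.mean(0);d=S-Cs
print("scene C",Cs,np.hypot(*d.T),np.degrees(np.arctan2(d[:,1],d[:,0]))%60)
t=ray("scene",sc(648,132),.098)-Cs;print("tin",np.hypot(*t),np.degrees(np.arctan2(t[1],t[0])))
tp=ray("scene",(389.7,205.2),.02)-Cs;print("tip",np.hypot(*tp),np.degrees(np.arctan2(tp[1],tp[0])))
```

```text
[0.55012425 0.0904998 ]
pegs r [0.1224 0.1243 0.1227 0.1234 0.1237 0.1226] ang mod60 [16.6 16.7 16.5 16.5 16.3 16.4]
tin 0.06376448907836157 -177.7646230903685
potC [0.55032573 0.08992275]
tin 0.06394598326294884 -178.28831888170595
jar 0.06560115393617146 89.5206106315329
shaker 0.06507928320168348 -90.24734244111598
cup 0.06366469247530301 1.2509446514590357
scene C [0.54928709 0.08801171] [0.12563199 0.12492441 0.12405193 0.12552567 0.12619941 0.12396275] [16.00085292 16.60416976 16.82779146 16.00410434 16.91416704 16.2049697 ]
tin 0.06341901974192422 -178.94406184544056
tip 0.22905850313304135 -178.8792386688573
```

```bash
python3 -c "
from rig import env
print(env.close_job())"
```

```text
the job is handed in; nothing more can be done
None
```

The tin now stands at the front, in line with the tongue to within about 1°. I turned the carousel about 42° clockwise by pushing its front-left peg along its arc with the shut fingers. Then I backed off, lifted clear and handed the job in just after 7 s of robot time.

**Last checks:**

| View | Tin direction | Tongue direction |
|---|---|---|
| Top | −177.8° to −178.5°, depending on the reference used (about the pegs' centre, about the pots' centre, or from the peg angles) | −178.45° from its edges; −178.6° and −178.8° in earlier readings |
| Scene | −178.9° | −178.9° |

All four pots were still standing in their places. I did not touch the pan, bowl, spatula or the pink and purple look-alikes, though I took no closing picture of them. Forces printed after each move stayed around 2 N.

**Disagreement:** the axis position read from the different heights and views varied by up to about 4 mm in y, more than the 2 mm calibration. I therefore measured each direction about its own centre where I could.

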